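Get the descaler ready: scoop on its hook, safety cap off

TASK

Get the descaler ready for dosing: hang the steel dosing scoop by the eye of its handle on the upturned peg of the utensil stand and let go of it, then push the red safety cap of the descaler bottle down, twist it anticlockwise while it is down until it is free, and lift it about 8 cm straight up. Finish while still holding the cap, upright and still, above the bottle's mouth: do not put it down or let go. Leave the scoop hanging and leave all the other things on the counter where they are.

Things in the scene. Friction and masses are not known exactly. Their poses are not given: they have to be found in the camera images.
- bottle: white descaler bottle with a pale blue band, 88 mm wide, seated immovably in a black round holder (108 mm wide, 30 mm tall): it cannot slide, tip or turn. Origin on the counter, on the bottle's axis; a loop handle reaches 75 mm from the axis towards +x, below 116 mm height. The shoulder slopes from radius 44 mm at height 112 mm to 16 mm at 134 mm.
- bottle_mouth (a point): point on the bottle's axis at the neck's rim, 175 mm above the counter; a sprung grey insert stands 7 mm above it. The spring pushes the cap up with 3 N closed, 10 N pushed down. Kept down, the cap turns only anticlockwise seen from above; from 55 to 120 degrees of turn (stop at about 125) its lugs are free and it lifts straight off.
- cap_center (a point): centre (half-way up) of the red ribbed push-and-turn safety cap: round, 48 mm wide, 30 mm tall, 40 g, z along its axis (up), x along the white stripe on its top. Closed, it stands 160 to 190 mm above the counter (this point at 175 mm), its x along the bottle's x. It is sprung up and caught: pushed straight down 4 to 6 mm (it bottoms at 6.5) it can be turned; see bottle_mouth.
- scoop: steel dosing scoop, 60 g, lying on the counter: round flat-bottomed cup 42 mm wide and 22 mm tall (origin under the cup's centre), flat handle 12 mm wide and 6 mm thick running along its +x from the cup to a ring eye; handle and ring lie 12 to 18 mm above its underside. Most weight is in the cup.
- scoop_grip (a point): middle of the scoop's handle, 50 mm from the cup's centre, half-way up the handle (15 mm above the underside); the free straight part is 60 mm long.
- scoop_eye (a point): centre of the ring eye at the end of the handle, 98 mm from the cup's centre and 48 mm beyond scoop_grip; hole 22 mm, ring 32 mm across and 6 mm thick.
- hook_stand: dark steel utensil stand, fixed: origin on the counter straight below its upturned peg; an arm 8 mm thick slopes up at 40 degrees from the peg's foot along the stand's +x to an upright post 70 mm away, 230 mm tall, on a round foot 84 mm wide. Peg and arm form a V in which an eye dropped over the peg settles.
- hook_peg (a point): foot of the upturned peg, on its axis at the bottom of the V, 169 mm above the counter; the peg is 8 mm thick, yellow, round-tipped, and its tip stands 207 mm above the counter (38 mm above this point). The scoop's ring, held level and centred on the peg, meets the sloping arm when its underside is 184 mm above the counter.
- pepper_mill: bystander, loose: pepper mill, glass with a black head, 58 mm wide, 165 mm tall; origin under it. Leave it alone.
- blender_leg: bystander, loose: hand-blender leg standing on its steel bell, pale blue cup on top, 72 mm wide, 205 mm tall; origin under it. Leave it alone.
- blender_motor: bystander, loose: pale blue hand-blender motor part lying on the counter, about 220 mm long (along its x), 58 mm high; origin under it. Leave it alone.
- mug: bystander, loose: grey-green mug, 82 mm wide, 85 mm tall, handle on its +y side; origin under it. Leave it alone.
- bowl: bystander, loose: white bowl, 120 mm wide, 50 mm tall; origin under it. Leave it alone.
- spice_jar: bystander, loose: small glass spice jar with a black lid, 44 mm wide, 90 mm tall; origin under it. Leave it alone.
Things that resemble listed ones, but are neither listed nor needed, are in the scene too. Of the things shaped like the part that bears cap_center, the red one is meant.

How it is judged:
By the outcome, as a careful person would: the job done as asked, in the order asked, and still so for the second after the job is handed in, while the arm keeps its last pose, push and grip.
It also fails if it takes over 59 s, if anything falls off the work surface, if the arm or the gripper's body presses on something with over 40 N, if the wrist force passes 120 N, or if a joint passes its speed limit or range.

ROBOT

A 6-joint arm with a two-finger parallel gripper is mounted at the origin on the work surface. World frame = base frame: x ahead of the robot, y to its left, z up, the work surface at z = 0. Lengths are in mm, angles in degrees, forces in N, time in s.
With the tool pointing down it reaches from about 425 to 1125 mm from the base axis. Payload 14.9 kg.
Tool frame: the origin (TCP) lies midway between the tips of the shut fingers; the grasp point (between the pads) lies 19 mm behind it (r.pinch_z is the z of the grasp point in the tool frame, in mm); z points along the fingers, y is the line along which they close (so a half turn about z gives the same grasp; the last joint's range is limited). The gripper opens to 91 mm and grips with 3 to 60 N. Pads are 32 mm wide; open, the fingers measure 118 mm over their backs; the gripper's body (76 mm by 178 mm) begins 60 mm behind the grasp point.
Start: joints at [74.41, 21.709, 99.362, -0, 58.929, -1.908], TCP at [165.582, 680.147, 190.832] pointing down, gripper open.
Joint ranges: [-158.91, 158.91], [-42.39, 125.64], [0.06, 152.35], [-60.88, 240.88], [17.5, 164.5], [-176.32, 176.32]. Speed limits (degrees/s): [108.29, 108.29, 136.94, 180, 180, 180].

INTERFACE

Orientations are given as a 3x3 rotation matrix whose columns are the frame's x, y, z axes.
In Python, from cell import r gives the robot as it stands. The module is installed in compiled form; this text tells all that it offers.
- The arm moves only by the tool drive_tool, never from a script. Its argument "series" is a list that holds one entry, the list of rows, each a list of 4 numbers: the shift along the tool's x, y, z in mm, then the turn about the tool's z in degrees. In form: [[[tx, ty, tz, twist], ...]]. A call has exactly 8 rows; each row is the pose to reach, as a shift and turn from the pose commanded when the call began, along the tool's axes at that moment; what a row does not reach only later rows make up. A row lasts 1/10 s, in which the tool goes at most 50 mm and 8.59 degrees, less where a joint would pass 70% of its speed; a pose out of reach is approached as far as the arm can. A call with a gripper value outside its range is refused whole. "gripper" is the closure, from 0 (fully open) to 1 (shut), set as the call begins (left out, the last holds). The fingers move at their own pace and stop on an object; the grip force is fixed at half the most. Time passes only in rows, so rows that repeat a pose let the fingers close, or fill a call up. It gives the time, the measured TCP pose, the force, the opening and the grip force at its end, in the units of the state.
- r.state(): the state, without advancing time (a new reading comes with each control period).
- r.snapshot(name): name is "scene" or "side" or "wrist"; returns a dict with "pixels" (480x640x3 uint8, blue, green, red), "fx", "fy", "cx", "cy" (pixels), "dist_coeffs" ([k1, k2, p1, p2, k3] as OpenCV has them; the pictures are not rectified), "position" and "orientation" of the camera in the world; the wrist camera has in their place "T_tool_cam" (4x4, takes a point from camera to tool coordinates, whose origin is the TCP and whose axes are the flange's). Camera axes: x right, y down, z forward; pixel columns grow to the right and rows downward; lengths in mm; the calibration is good to about 2 mm. A picture is of the moment at which its call begins: read the wrist's pose just before it. There is no depth.
- r.sign_off(): hands the job in; it is judged then, once.
The state is a dict: "clock": time; "joint_pos": joint angles; "joint_vel": joint speeds; "effort": joint torques, N m; "ee_pos": TCP position; "tcp_rot": TCP orientation; "contact_force": force on the tool from outside, world axes, zero at the start; "ft_torque": the same for the moment, N m; "width": finger opening in mm; "grasp_force": force on a finger pad.
Only numpy, scipy, OpenCV 4.12 (cv2) and the standard library are available. Lean on these libraries where they do the work, as an engineer would, in place of code of your own. Each camera call takes 0.05 s, during which the arm holds its last target. There are 200 camera calls.

## Working session

There is one attempt and no reset: what is moved stays moved. The work goes in short steps, Python scripts to look and compute and a tool call to move; the robot and the scene stay as the last step left them, time stands still between calls to the robot, and variables do not carry over. Pictures are saved under pics/ and viewed, at most 10 in all, crops included, and the job is handed in when it is done.

Besides the shell and the picture viewer there is one more tool, called after "Call:" by a JSON object that holds its "fn" and its "kwargs", one argument or row to a line. drive_tool: Moves the arm, as the interface text tells. Its arguments: {"type":"object","properties":{"series":{"type":"array","items":{"type":"array","items":{"type":"array","items":{"type":"number"}}}},"gripper":{"type":"number"}},"required":["series"]}

```bash
mkdir -p pics
cat > h.py <<'E'
import numpy as np, cv2
from cell import r
def cam(s, st=None):
    K=np.array([[s["fx"],0,s["cx"]],[0,s["fy"],s["cy"]],[0,0,1]],float); d=np.array(s["dist_coeffs"],float)
    if "T_tool_cam" in s:
        T=np.eye(4);T[:3,:3]=st["tcp_rot"];T[:3,3]=st["ee_pos"];T=T@np.array(s["T_tool_cam"])
        return K,d,T[:3,3],T[:3,:3]
    return K,d,np.array(s["position"],float),np.array(s["orientation"],float)
def ray(c,u,v):
    K,d,p,R=c
    q=cv2.undistortPoints(np.array([[[u,v]]],float),K,d)[0,0]
    w=R@np.array([q[0],q[1],1]);return p,w/np.linalg.norm(w)
def onz(c,u,v,z):
    p,w=ray(c,u,v);return p+w*(z-p[2])/w[2]
def proj(c,P):
    K,d,p,R=c
    rv=cv2.Rodrigues(R.T)[0]
    return cv2.projectPoints(np.array(P,float).reshape(-1,1,3),rv,-R.T@p,K,d)[0][:,0]
def tri(rays):
    A=np.zeros((3,3));b=np.zeros(3)
    for p,w in rays:
        M=np.eye(3)-np.outer(w,w);A+=M;b+=M@p
    return np.linalg.solve(A,b)
E
python3 - <<'E'
from h import *
import pickle
st=r.state();print({k:np.round(v,2).tolist() for k,v in st.items()})
D={}
for n in("scene","side","wrist"):
    s=r.snapshot(n);D[n]=s;cv2.imwrite(f"pics/{n}0.png",s["pixels"]);c=cam(s,st);print(n,c[2].round(0),c[3].round(2).tolist(),s["fx"])
pickle.dump((st,D),open("d0.pkl","wb"))
print(r.pinch_z)
E
```

```text
{'clock': 0.0, 'joint_pos': [74.41, 21.74, 99.4, 0.0, 58.93, -1.91], 'joint_vel': [0.03, -0.08, 0.05, -0.03, -0.04, -0.0], 'effort': [-0.0, -76.37, -43.44, 0.06, 0.04, -0.0], 'ee_pos': [165.46, 679.74, 190.16], 'tcp_rot': [[-0.97, 0.24, -0.0], [0.24, 0.97, -0.0], [0.0, -0.0, -1.0]], 'contact_force': [0.18, 0.35, 0.07], 'ft_torque': [0.0, -0.01, 0.03], 'grasp_force': 0.0, 'width': 91.37}
scene [1242.  360.  762.] [[-0.54, 0.52, -0.66], [0.84, 0.34, -0.43], [-0.0, -0.78, -0.62]] 462.9495570055563
side [ -139. -1020.   898.] [[0.8, -0.34, 0.5], [-0.6, -0.42, 0.68], [-0.02, -0.84, -0.54]] 534.641839666757
wrist [ 89. 699. 383.] [[0.24, 0.93, 0.27], [0.97, -0.23, -0.07], [-0.0, 0.28, -0.96]] 357.7036339085217
-18.8
```

View pics/scene0.png

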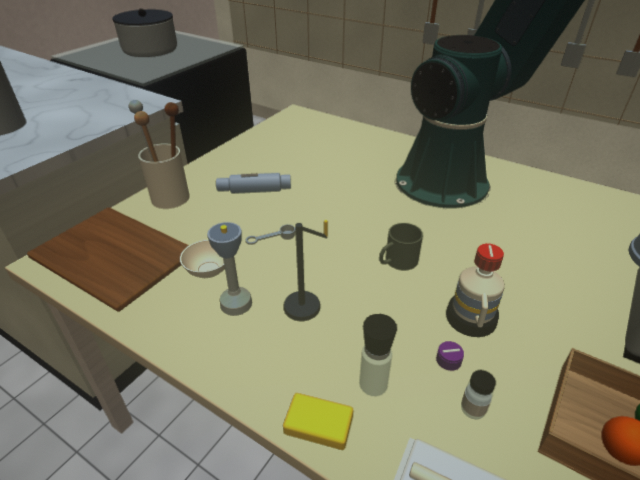

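View pics/side0.png

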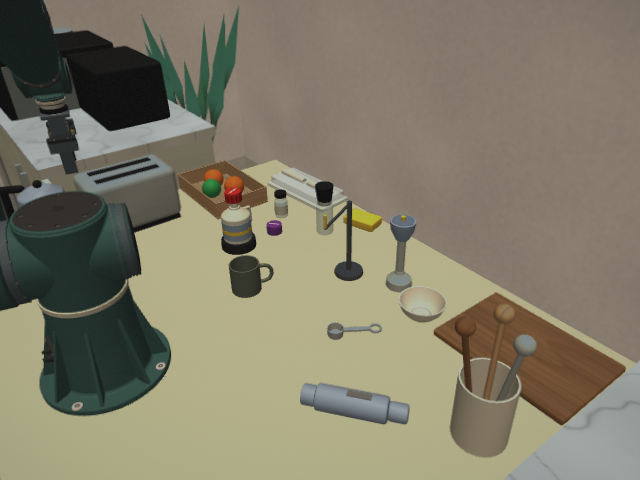

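Scene: red cap at (489,256), and a purple look-alike cap at (450,355). The scoop's cup is at (288,232) and its eye at (252,240). The stand's yellow peg is at (326,228), with its post at (300,270). Side: cap (234,195), scoop cup (335,331) to eye (375,328), peg (325,220). Other red or orange things are the fruit at (625,440), and the utensils in the pot at (150,120) could be taken for the scoop. I choose the red cap and the steel scoop lying on the counter, and check both in one crop.

Run:
```python
from h import *
import pickle
st,D=pickle.load(open("d0.pkl","rb"))
def crop(n,u,v,w=100,h=75,s=4): return cv2.resize(D[n]["pixels"][v-h//2:v-h//2+h,u-w//2:u-w//2+w],None,fx=s,fy=s,interpolation=cv2.INTER_CUBIC)
a=np.hstack([crop("scene",275,232),crop("scene",489,265)]);b=np.hstack([crop("side",355,329),crop("side",340,225)])
cv2.imwrite("pics/c0.png",np.vstack([a,b]))
S,T=cam(D["scene"]),cam(D["side"])
def red(n):
    hsv=cv2.cvtColor(D[n]["pixels"],cv2.COLOR_BGR2HSV);m=((hsv[...,0]<6)|(hsv[...,0]>174))&(hsv[...,1]>170)&(hsv[...,2]>90)
    k,l,s,c=cv2.connectedComponentsWithStats(m.astype(np.uint8));return [(s[i].tolist(),c[i].round(1).tolist()) for i in range(1,k) if s[i,4]>60]
print(red("scene"),red("side"))
def yel(n):
    hsv=cv2.cvtColor(D[n]["pixels"],cv2.COLOR_BGR2HSV);m=(hsv[...,0]>15)&(hsv[...,0]<32)&(hsv[...,1]>150)&(hsv[...,2]>60)
    k,l,s,c=cv2.connectedComponentsWithStats(m.astype(np.uint8));return [(s[i].tolist(),c[i].round(1).tolist()) for i in range(1,k) if s[i,4]>8]
print(yel("scene"));print(yel("side"))
for z in (15,): print(onz(S,288,232,z),onz(S,252,240,z),onz(T,335,331,z),onz(T,375,328,z))
```

```text
[([478, 244, 25, 17, 265], [490.4, 252.0])] [([225, 187, 17, 17, 168], [232.1, 194.7])]
[([325, 220, 2, 15, 29], [325.5, 226.8]), ([221, 226, 5, 6, 25], [223.3, 228.5]), ([457, 298, 23, 15, 81], [468.2, 307.2]), ([487, 307, 10, 6, 28], [491.6, 309.8]), ([283, 393, 70, 56, 1065], [316.5, 424.8])]
[([352, 209, 30, 23, 481], [365.1, 219.7]), ([324, 215, 3, 14, 36], [324.9, 221.4]), ([344, 214, 3, 10, 25], [345.1, 218.6]), ([402, 216, 4, 5, 17], [403.2, 217.9]), ([223, 227, 28, 9, 84], [236.6, 232.6])]
[ 481.81362749 -236.73742336   15.        ] [ 559.3626507  -294.57837999   15.        ] [ 471.39833577 -247.56290884   15.        ] [ 554.8101853  -299.69664663   15.        ]
```

View pics/c0.png

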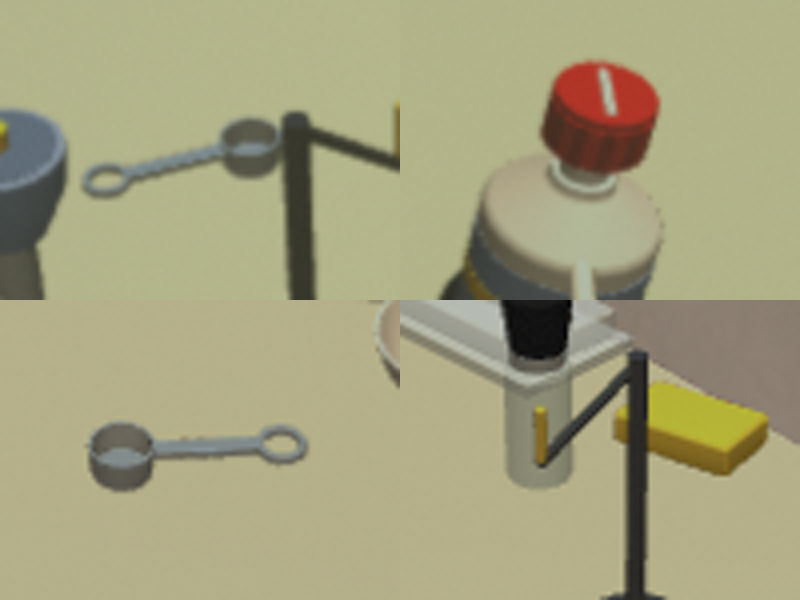

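Crop: the cap is round, ribbed, red and has a white stripe, so it is the right one. The scoop's handle runs free from the cup to the eye. The peg and its arm are clear in both views.

Run:
```python
from h import *
import pickle
st,D=pickle.load(open("d0.pkl","rb"))
S,T=cam(D["scene"]),cam(D["side"])
f=lambda a,b:tri([ray(S,*a),ray(T,*b)]).round(1)
print("cup22",f((287.5,228.7),(335.2,327)),"eye15",f((251.7,240.2),(375.7,328)))
print("tip207",f((325.5,219.8),(325.2,215)),"foot169",f((325.5,234.5),(325.2,228.5)),"post230",f((298.7,224.3),(349.3,201.5)))
a,b=onz(S,489.2,245.5,190),onz(S,492.2,256.2,190);print("stripe",a.round(1),b.round(1));print("captop",onz(S,490.5,252.5,190).round(1))
# cap in side: centroid of red ~ mid
print("cap tri", f((490.5,254),(232.8,194.5)))
for n,u,v,z in(("cup",287.5,228.7,22),("eye",251.7,240.2,15),("tip",325.5,220,207),("foot",325.5,234.5,169)):print(n,onz(S,u,v,z).round(1))
for n,u,v,z in(("cup",335.2,327,22),("eye",375.7,328,15),("tip",325.2,215,207),("foot",325.2,228.5,169)):print(n,onz(T,u,v,z).round(1))
# other obstacles
for n,u,v in(("leg",235,302),("mill",375,385),("mug",400,262),("bowl",205,265),("standfoot",302,306),("motor",254,188),("holder",472,320)):print(n,onz(S,u,v,0).round(0))
```

```text
cup22 [ 476.8 -241.6   20.7] eye15 [ 558.1 -297.8   12. ]
tip207 [600.5 -45.6 204.4] foot169 [598.5 -46.9 164.5] post230 [668.2 -63.1 228.6]
stripe [482.1 255.2 190. ] [510.5 269.6 190. ]
captop [501.5 263.6 190. ]
cap tri [492.8 262.1 178. ]
cup [ 478.2 -240.6   22. ]
eye [ 560.4 -294.7   15. ]
tip [603.8 -43.2 207. ]
foot [602.9 -43.5 169. ]
cup [ 475.9 -242.8   22. ]
eye [ 556.1 -300.8   15. ]
tip [597.8 -49.5 207. ]
foot [594.1 -53.4 169. ]
leg [ 739. -197.    0.]
mill [757. 167.   0.]
mug [413.  56.   0.]
bowl [ 684. -342.    0.]
standfoot [667. -64.   0.]
motor [ 346. -465.    0.]
holder [501. 267.   0.]
```

```bash
cat >> h.py <<'E'
def plan(*W, st=None):
    """waypoints (x,y,z,yaw of tool x) -> tool-axis shifts, all from the present pose"""
    st=st or r.state();R=np.array(st["tcp_rot"]);p=np.array(st["ee_pos"]);y0=np.degrees(np.arctan2(R[1,0],R[0,0]))
    print("t",round(st["clock"],2),"tcp",p.round(1),"yaw",round(y0,1),"tilt",R[:,2].round(3),"J",np.round(st["joint_pos"],0),"w",round(st["width"],1))
    for w in W:
        print(w,"->",(R.T@(np.array(w[:3])-p)).round(1),"twist",round(-((w[3]-y0+180)%360-180),1))
E
python3 -c "
from h import *
plan((165,680,270,166),(400,400,270,160),(480,0,270,150))"
```

```text
t 0.15 tcp [165.5 679.8 190.3] yaw 166.3 tilt [-0.    -0.001 -1.   ] J [74. 22. 99.  0. 59. -2.] w 90.9
(165, 680, 270, 166) -> [  0.5  -0.  -79.7] twist 0.3
(400, 400, 270, 160) -> [-294.  -216.5  -79.5] twist 6.3
(480, 0, 270, 150) -> [-466.4 -586.2  -79.2] twist 16.3
```

Call:
{"fn": "drive_tool", "kwargs": {
  "series": [
    [[0, 0, -50, 0], [-20, -15, -80, 0], [-60, -45, -80, 0], [-100, -75, -80, 2], [-140, -105, -80, 4], [-180, -135, -80, 6], [-220, -165, -80, 8], [-260, -192, -80, 10]]
  ],
  "gripper": 0
}}

```text
clock: 0.95
ee_pos: [373.5, 430.2, 270.8]
tcp_rot: [[-0.915, 0.403, -0.0], [0.403, 0.915, -0.0], [0.0, -0.0, -1.0]]
contact_force: [0.5, 0.7, 0.6]
width: 91.3
grasp_force: 0.0
```

```bash
python3 -c "
from h import *
plan((480,0,270,150),(515,-265,150,145.7))"
```

```text
t 0.95 tcp [373.5 430.2 270.8] yaw 156.2 tilt [-0. -0. -1.] J [ 47.   5. 111.  -0.  64. -20.] w 91.3
(480, 0, 270, 150) -> [-270.7 -350.9    0.8] twist 6.2
(515, -265, 150, 145.7) -> [-409.5 -579.3  120.9] twist 10.5
```

Call:
{"fn": "drive_tool", "kwargs": {
  "series": [
    [[-30, -40, 0, 0], [-60, -80, 0, 0], [-90, -120, 0, 2], [-120, -160, 0, 3], [-150, -200, 0, 4], [-180, -240, 0, 5], [-210, -280, 0, 6], [-240, -320, 0, 8]]
  ]
}}

```text
clock: 1.75
ee_pos: [464.0, 40.6, 271.0]
tcp_rot: [[-0.851, 0.526, 0.0], [0.526, 0.851, 0.0], [-0.0, 0.0, -1.0]]
contact_force: [1.1, 0.5, 0.2]
width: 91.5
grasp_force: 0.0
```

```bash
python3 -c "
from h import *
plan((515,-265,150,145.7))"
```

```text
t 1.75 tcp [464.   40.6 271. ] yaw 148.3 tilt [ 0.  0. -1.] J [  2.  -6. 122.   0.  64. -56.] w 91.5
(515, -265, 150, 145.7) -> [-204.1 -233.1  121. ] twist 2.6
```

Call:
{"fn": "drive_tool", "kwargs": {
  "series": [
    [[-30, -34, 0, 0], [-60, -68, 0, 1], [-90, -103, 10, 2], [-122, -137, 30, 2.5], [-150, -172, 55, 2.5], [-178, -204, 80, 2.5], [-204, -233, 110, 2.5], [-204, -233, 121, 2.5]]
  ]
}}

```text
clock: 2.55
ee_pos: [514.6, -265.8, 147.0]
tcp_rot: [[-0.826, 0.564, -0.002], [0.564, 0.826, 0.001], [0.002, -0.001, -1.0]]
contact_force: [-0.8, 0.3, 0.2]
width: 91.5
grasp_force: 0.0
```

Run:
```python
from h import *
import pickle
st=r.state();s=r.snapshot("wrist");pickle.dump((st,s),open("d1.pkl","wb"));cv2.imwrite("pics/w1.png",s["pixels"]);plan(st=st)
c=cam(s,st);print(proj(c,[[477,-242,22],[559,-298,15],st["ee_pos"]]).round())
```

```text
t 2.55 tcp [ 514.6 -265.8  147. ] yaw 145.7 tilt [-0.002  0.001 -1.   ] J [-30.  14. 115.  -0.  51. -85.] w 91.5
[[314. 174.]
 [314. 275.]
 [315. 274.]]
```

View pics/w1.png

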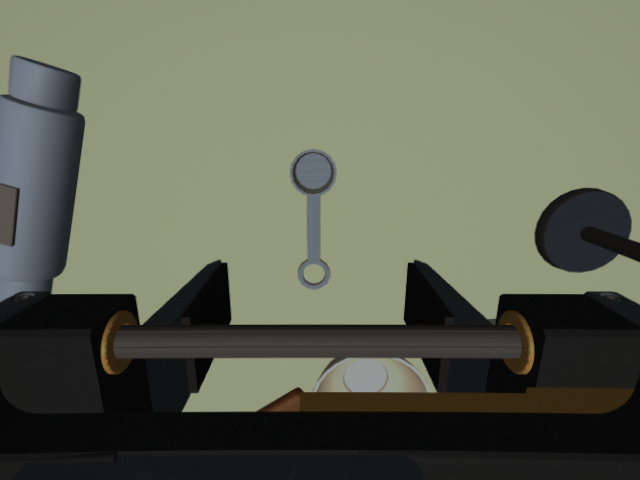

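The wrist view shows the scoop's cup at (313,172) and its eye at (314,273), within 2 px of what my estimate predicts. The handle is aligned with the tool.

Run:
```python
from h import *
import pickle
st,s=pickle.load(open("d1.pkl","rb"));c=cam(s,st)
a=onz(c,313,172.5,22);e=onz(c,314,273,15);d=(e-a)[:2];L=np.hypot(*d);print(a,e,L,np.degrees(np.arctan2(*d[::-1])))
g=(a[:2]+e[:2])/2+0*d;g=e[:2]-48*d/L;print(g)
y=np.degrees(np.arctan2(*d[::-1]))+180
plan((g[0],g[1],40,y),(g[0],g[1],3,y))
```

```text
[ 475.71238022 -242.11988435   22.        ] [ 556.7850347  -296.64034241   15.        ] 97.69982421473865 -33.92039280058813
[ 516.95397618 -269.85439875]
t 2.6 tcp [ 513.7 -263.7  146.1] yaw 145.7 tilt [-0.004  0.002 -1.   ] J [-29.  14. 115.  -0.  51. -85.] w 91.1
(np.float64(516.9539761832264), np.float64(-269.85439874784174), 40, np.float64(146.07960719941187)) -> [ -6.7  -3.2 106.1] twist -0.4
(np.float64(516.9539761832264), np.float64(-269.85439874784174), 3, np.float64(146.07960719941187)) -> [ -6.8  -3.2 143.1] twist -0.4
```

Call:
{"fn": "drive_tool", "kwargs": {
  "series": [
    [[-5, -3, 45, 0], [-5, -3, 90, 0], [-5, -3, 115, 0], [-5, -3, 130, 0], [-5, -3, 140, 0], [-5, -3, 142, 0], [-5, -3, 142, 0], [-5, -3, 142, 0]]
  ]
}}

```text
clock: 3.4
ee_pos: [518.5, -268.4, 9.1]
tcp_rot: [[-0.827, 0.562, 0.002], [0.562, 0.827, -0.001], [-0.002, 0.0, -1.0]]
contact_force: [1.0, -0.3, -0.4]
width: 91.2
grasp_force: 0.0
```

```bash
python3 -c "
from h import *
plan((517,-270,3,146))"
```

```text
t 3.4 tcp [ 518.5 -268.4    9.1] yaw 145.8 tilt [ 0.002 -0.001 -1.   ] J [-30.  27. 116.   0.  37. -85.] w 91.2
(517, -270, 3, 146) -> [ 0.4 -2.2  6.1] twist -0.2
```

Call:
{"fn": "drive_tool", "kwargs": {
  "series": [
    [[0, -2, 4, 0], [0, -2, 5.5, 0], [0, -2, 5.5, 0], [0, -2, 5.5, 0], [0, -2, 5.5, 0], [0, -2, 5.5, 0], [0, -2, 5.5, 0], [0, -2, 5.5, 0]]
  ]
}}

```text
clock: 4.2
ee_pos: [516.6, -269.7, 2.3]
tcp_rot: [[-0.827, 0.562, 0.0], [0.562, 0.827, 0.0], [0.0, 0.0, -1.0]]
contact_force: [0.1, -0.3, 0.8]
width: 91.2
grasp_force: 0.0
```

Call:
{"fn": "drive_tool", "kwargs": {
  "series": [
    [[0, 0, 0, 0], [0, 0, 0, 0], [0, 0, 0, 0], [0, 0, 0, 0], [0, 0, 0, 0], [0, 0, 0, 0], [0, 0, 0, 0], [0, 0, 0, 0]]
  ],
  "gripper": 1
}}

```text
clock: 5.0
ee_pos: [516.6, -269.7, 2.3]
tcp_rot: [[-0.827, 0.562, -0.0], [0.562, 0.827, 0.0], [0.0, 0.0, -1.0]]
contact_force: [-0.2, 0.2, -0.1]
width: 30.2
grasp_force: 0.0
```

Still closing; hold on, then lift.

Call:
{"fn": "drive_tool", "kwargs": {
  "series": [
    [[0, 0, 0, 0], [0, 0, 0, 0], [0, 0, 0, 0], [0, 0, 0, 0], [0, 0, 0, 0], [0, 0, -10, 0], [0, 0, -30, 0], [0, 0, -60, 0]]
  ]
}}

```text
clock: 5.8
ee_pos: [515.8, -269.2, 62.5]
tcp_rot: [[-0.827, 0.562, -0.002], [0.562, 0.827, 0.001], [0.002, -0.0, -1.0]]
contact_force: [-0.4, -0.9, 0.0]
width: 0.7
grasp_force: 0.0
```

Call:
{"fn": "drive_tool", "kwargs": {
  "series": [
    [[0, 0, -40, 0], [0, 0, -80, 0], [0, 0, -120, 0], [0, 0, -160, 0], [0, 0, -185, 0], [0, 0, -190, 0], [0, 0, -190, 0], [0, 0, -190, 0]]
  ]
}}

```text
clock: 6.6
ee_pos: [515.9, -269.4, 251.2]
tcp_rot: [[-0.827, 0.562, -0.001], [0.562, 0.827, 0.001], [0.002, -0.0, -1.0]]
contact_force: [0.3, -0.2, -0.3]
width: 0.5
grasp_force: 0.0
```

Run:
```python
from h import *
import pickle
st=r.state();s=r.snapshot("wrist");pickle.dump((st,s),open("d2.pkl","wb"));cv2.imwrite("pics/w2.png",s["pixels"]);plan(st=st)
c=cam(s,st)
p=np.array(st["ee_pos"]);R=np.array(st["tcp_rot"])
for dz in(0,-11,-19):print(proj(c,[p+R@np.array([x,0,dz]) for x in(50,0,-48)]).round())
```

```text
t 6.6 tcp [ 515.9 -269.4  251.2] yaw 145.8 tilt [-0.001  0.001 -1.   ] J [-30.   7. 111.  -0.  62. -86.] w 0.5
[[315. 188.]
 [315. 274.]
 [315. 347.]]
[[315. 192.]
 [315. 282.]
 [315. 358.]]
[[315. 194.]
 [315. 288.]
 [315. 366.]]
```

View pics/w2.png

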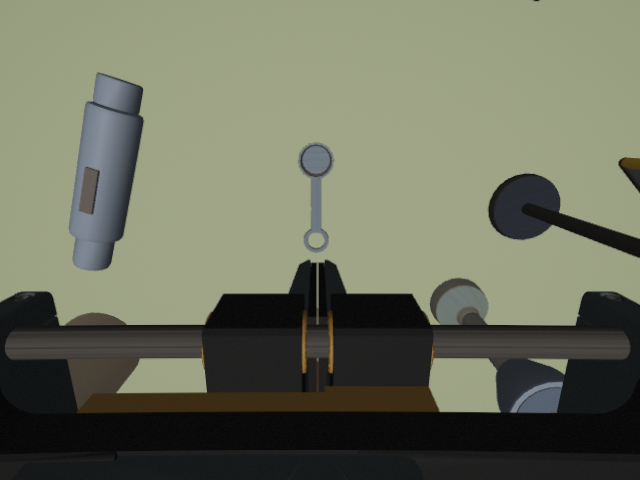

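Run:
```python
from h import *
import pickle
st,s=pickle.load(open("d2.pkl","rb"));c=cam(s,st)
a=onz(c,316,159.5,22);e=onz(c,316,239.5,15);d=(e-a)[:2];L=np.hypot(*d);print(a,e,L,np.degrees(np.arctan2(*d[::-1])))
R=np.array(st["tcp_rot"]);g=e[:2]-48*d/L;print(g,R.T@(np.r_[g,15]-np.array(st["ee_pos"])))
T=np.array(s["T_tool_cam"]);print(T.round(3))
```

```text
[ 475.17799684 -241.58032274   22.        ] [ 556.77648179 -296.95331101   15.        ] 98.61278099799867 -34.160938681802996
[ 517.05822988 -270.00038047] [-1.64761245e+00  1.18932048e-01  2.36189204e+02]
[[ 1.00000e-03 -9.60000e-01 -2.80000e-01  7.90290e+01]
 [ 1.00000e+00  1.00000e-03  1.00000e-03  1.12900e+00]
 [-0.00000e+00 -2.80000e-01  9.60000e-01 -1.93268e+02]
 [ 0.00000e+00  0.00000e+00  0.00000e+00  1.00000e+00]]
```

Missed: the scoop is still in place, cup (316,160) and eye (316,239), with my grip point only 2 mm off. The fingers probably hadn't closed fully before the lift. I retry slightly lower and confirm the grip first.

Call:
{"fn": "drive_tool", "kwargs": {
  "series": [
    [[-1, 0, 40, 0], [-1, 0, 80, 0], [-1, 0, 120, 0], [-1, 0, 150, 0], [-1, 0, 150, 0], [-1, 0, 170, 0], [-1, 0, 190, 0], [-1, 0, 200, 0]]
  ],
  "gripper": 0.4
}}

```text
clock: 7.45
ee_pos: [517.2, -270.1, 51.9]
tcp_rot: [[-0.827, 0.562, -0.001], [0.562, 0.827, 0.0], [0.001, -0.0, -1.0]]
contact_force: [0.2, -0.6, 0.7]
width: 54.4
grasp_force: 0.0
```

```bash
python3 -c "
from h import *
plan((517,-270,1.5,145.8))"
```

```text
t 7.45 tcp [ 517.2 -270.1   51.9] yaw 145.8 tilt [-0.001  0.    -1.   ] J [-30.  23. 116.  -0.  41. -86.] w 54.4
(517, -270, 1.5, 145.8) -> [ 0.2  0.  50.4] twist 0.0
```

Call:
{"fn": "drive_tool", "kwargs": {
  "series": [
    [[0, 0, 25, 0], [0, 0, 40, 0], [0, 0, 46, 0], [0, 0, 49, 0], [0, 0, 49, 0], [0, 0, 49, 0], [0, 0, 49, 0], [0, 0, 49, 0]]
  ]
}}

```text
clock: 8.25
ee_pos: [517.7, -270.4, 3.8]
tcp_rot: [[-0.827, 0.562, 0.001], [0.562, 0.827, -0.0], [-0.001, 0.0, -1.0]]
contact_force: [1.1, -0.6, 0.8]
width: 54.7
grasp_force: 0.0
```

Call:
{"fn": "drive_tool", "kwargs": {
  "series": [
    [[0, 0, 0, 0], [0, 0, 0, 0], [0, 0, 0, 0], [0, 0, 0, 0], [0, 0, 0, 0], [0, 0, 0, 0], [0, 0, 0, 0], [0, 0, 0, 0]]
  ],
  "gripper": 1
}}

```text
clock: 9.05
ee_pos: [517.4, -270.3, 3.3]
tcp_rot: [[-0.827, 0.562, -0.0], [0.562, 0.827, 0.0], [0.0, 0.0, -1.0]]
contact_force: [0.1, 0.4, -0.1]
width: 0.6
grasp_force: 0.0
```

Run:
```python
from h import *
st=r.state();s=r.snapshot("wrist");a=r.snapshot("side")["pixels"];b=r.snapshot("scene")["pixels"]
w=cv2.resize(s["pixels"][100:300,220:420],(400,400),interpolation=cv2.INTER_CUBIC)
z=lambda i,u,v:cv2.resize(i[v-35:v+35,u-50:u+50],(400,280),interpolation=cv2.INTER_CUBIC)
cv2.imwrite("pics/c3.png",np.hstack([np.vstack([z(a,355,320),z(b,275,225)]),cv2.resize(w,(400,560))]))
```

```text
(no output)
```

View pics/c3.png

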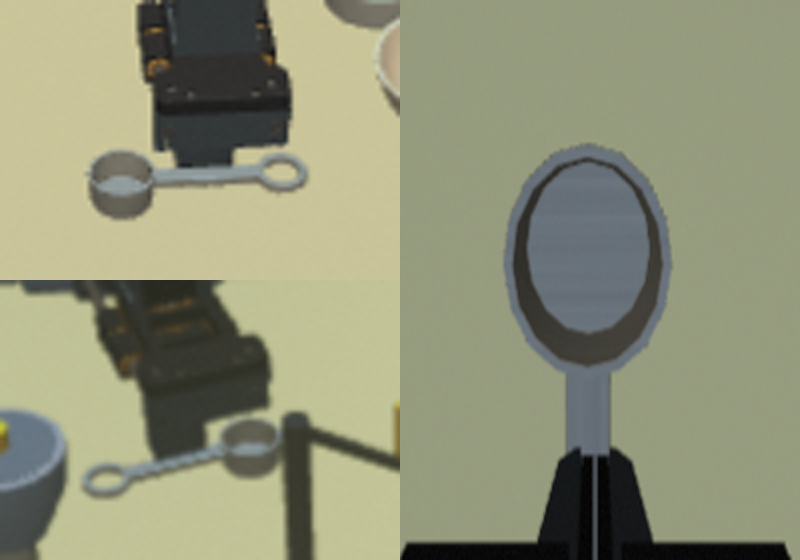

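Run:
```python
from h import *
import pickle
st,D=pickle.load(open("d0.pkl","rb"));S,T=cam(D["scene"]),cam(D["side"])
st=r.state();p=np.array(st["ee_pos"])
for c in(S,T):print(proj(c,[p,p+[0,0,15],p+[0,0,30]]).round(1).tolist())
print(tri([ray(S,270,233.7),ray(T,356,326.8)]))
z=lambda i,u,v,k:cv2.resize(i[v-25:v+25,u-33:u+33],None,fx=k,fy=k,interpolation=cv2.INTER_CUBIC)
a=r.snapshot("side")["pixels"];b=r.snapshot("scene")["pixels"]
cv2.imwrite("pics/c4.png",np.vstack([z(a,355,322,6),z(b,270,228,6)]))
```

```text
[[269.8, 238.2], [269.5, 233.7], [269.0, 229.2]]
[[355.4, 331.6], [355.5, 327.0], [355.6, 322.3]]
[ 517.80282762 -269.73556896   18.59038784]
```

View pics/c4.png

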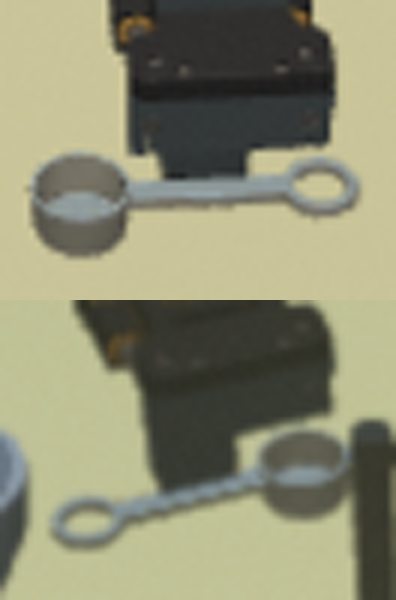

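The shut fingertips show at about z=18.6 in both views, resting just over the handle, while the reported TCP is z=3.3. The real tips are therefore about 15 mm behind the nominal TCP. I open, go 12 mm lower with an eye on the force, and close.

Call:
{"fn": "drive_tool", "kwargs": {
  "series": [
    [[0, 0, 0, 0], [0, 0, 0, 0], [0, 0, 0, 0], [0, 0, 0, 0], [0, 0, 0, 0], [0, 0, 4, 0], [0, 0, 8, 0], [0, 0, 8, 0]]
  ],
  "gripper": 0.5
}}

```text
clock: 10.1
ee_pos: [517.0, -270.0, -5.4]
tcp_rot: [[-0.827, 0.562, -0.001], [0.562, 0.827, 0.0], [0.001, -0.0, -1.0]]
contact_force: [0.1, -0.0, 0.7]
width: 45.5
grasp_force: 0.0
```

Call:
{"fn": "drive_tool", "kwargs": {
  "series": [
    [[0, 0, 2, 0], [0, 0, 3, 0], [0, 0, 4, 0], [0, 0, 4, 0], [0, 0, 4, 0], [0, 0, 4, 0], [0, 0, 4, 0], [0, 0, 4, 0]]
  ],
  "gripper": 1
}}

```text
clock: 10.9
ee_pos: [517.5, -270.3, -8.6]
tcp_rot: [[-0.827, 0.562, 0.0], [0.562, 0.827, -0.0], [-0.0, 0.0, -1.0]]
contact_force: [0.2, -0.4, -0.1]
width: 11.5
grasp_force: 30.0
```

Call:
{"fn": "drive_tool", "kwargs": {
  "series": [
    [[0, 0, -10, 0], [0, 0, -35, 0], [0, 0, -75, 0], [0, 0, -120, 0], [0, 0, -165, 0], [0, 0, -205, 0], [0, 0, -220, 0], [0, 0, -220, 0]]
  ]
}}

```text
clock: 11.7
ee_pos: [518.4, -270.8, 214.0]
tcp_rot: [[-0.827, 0.562, 0.004], [0.562, 0.827, -0.002], [-0.004, 0.0, -1.0]]
contact_force: [-0.5, 0.2, -1.1]
width: 11.9
grasp_force: 30.0
```

```bash
python3 -c "
from h import *
plan((553.4,-34.4,208,166));print(r.state()['grasp_force'])"
```

```text
t 11.7 tcp [ 518.4 -270.8  214. ] yaw 145.8 tilt [ 0.004 -0.002 -1.   ] J [-30.  10. 112.  -0.  58. -86.] w 11.9
(553.4, -34.4, 208, 166) -> [103.9 215.3   5.6] twist -20.2
29.988533556461334
```

Call:
{"fn": "drive_tool", "kwargs": {
  "series": [
    [[15, 31, 0, -3], [31, 65, 0, -6], [48, 100, 0, -10], [65, 135, 0, -14], [80, 166, 0, -17], [93, 192, 0, -20], [101, 210, 0, -20], [104, 215, 0, -20]]
  ]
}}

```text
clock: 12.5
ee_pos: [551.3, -32.3, 209.4]
tcp_rot: [[-0.97, 0.243, -0.003], [0.243, 0.97, 0.0], [0.003, -0.0, -1.0]]
contact_force: [0.3, -0.1, -1.1]
width: 11.3
grasp_force: 30.0
```

Call:
{"fn": "drive_tool", "kwargs": {
  "series": [
    [[0, 0, 0, 0], [0, 0, 0, 0], [0, 0, 0, 0], [0, 0, 0, 0], [0, 0, 0, 0], [0, 0, 0, 0], [0, 0, 0, 0], [0, 0, 0, 0]]
  ]
}}

```text
clock: 13.3
ee_pos: [552.2, -34.0, 211.4]
tcp_rot: [[-0.97, 0.245, 0.0], [0.245, 0.97, -0.0], [-0.0, 0.0, -1.0]]
contact_force: [0.3, -0.5, 0.2]
width: 11.3
grasp_force: 30.0
```

Run:
```python
from h import *
import pickle
plan((553.4,-34.4,208,166))
a=r.snapshot("side");b=r.snapshot("scene")
S,T=cam(b),cam(a);st=r.state();p=np.array(st["ee_pos"]);R=np.array(st["tcp_rot"]);e=p+R@[-48,0,-23.6]
print("pred eye",e.round(1),proj(S,e).round(1),proj(T,e).round(1),"origins",(325-40,215-30),(325-40,210-30))
z=lambda s,u,v,k:cv2.resize(s["pixels"][v-30:v+30,u-40:u+40],None,fx=k,fy=k,interpolation=cv2.INTER_CUBIC)
cv2.imwrite("pics/c5.png",np.vstack([z(b,325,215,5),z(a,325,210,5)]));pickle.dump((st,b,a),open("d5.pkl","wb"))
```

```text
t 13.3 tcp [552.2 -34.  211.4] yaw 165.8 tilt [ 0. -0. -1.] J [ -6.   7. 116.   0.  57. -82.] w 11.3
(553.4, -34.4, 208, 166) -> [-1.3 -0.1  3.4] twist -0.2
pred eye [598.7 -45.7 234.9] [[325.9 207. ]] [[324.4 204.9]] origins (285, 185) (285, 180)
```

View pics/c5.png

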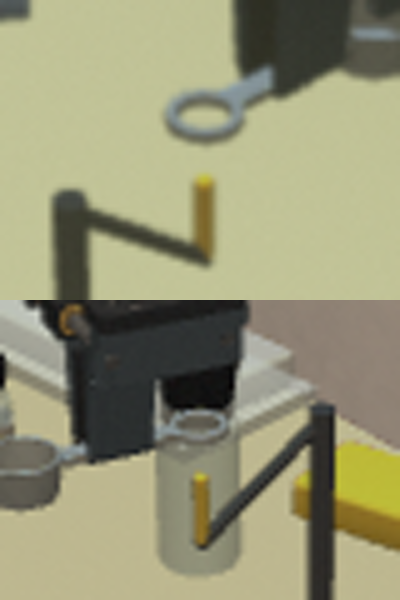

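Scene: the ring is at (326,207.8), directly above the peg tip at (325.8,220.6). Side: ring (325,204.8), peg tip (325.3,215.2). The scoop is held level and stays put.

Run:
```python
from h import *
import pickle
st,b,a=pickle.load(open("d5.pkl","rb"));S,T=cam(b),cam(a)
e=tri([ray(S,326,207.8),ray(T,325,204.8)]);t=tri([ray(S,325.8,220.6),ray(T,325.3,215.2)]);print(e,t,t-e)
R=np.array(st["tcp_rot"]);print(R.T@(t-e))
f=tri([ray(S,325.8,237),ray(T,325.3,228.5)]);print(f)
```

```text
[600.71377457 -44.74107952 234.41880225] [601.23399013 -44.62999831 203.15784011] [  0.52021556   0.11108121 -31.26096214]
[-0.47637532  0.23506489 31.26097452]
[601.74817694 -43.5702256  161.55625852]
```

Call:
{"fn": "drive_tool", "kwargs": {
  "series": [
    [[0, 0, 8, 0], [0, 0, 16, 0], [0, 0, 24, 0], [0, 0, 32, 0], [0, 0, 38, 0], [0, 0, 43, 0], [0, 0, 45, 0], [0, 0, 45, 0]]
  ]
}}

```text
clock: 14.2
ee_pos: [552.1, -34.0, 166.1]
tcp_rot: [[-0.97, 0.245, -0.0], [0.245, 0.97, 0.0], [0.0, -0.0, -1.0]]
contact_force: [0.2, 0.3, -1.5]
width: 11.6
grasp_force: 30.0
```

Run:
```python
from h import *
plan()
a=r.snapshot("side");b=r.snapshot("scene")
z=lambda s,u,v,k:cv2.resize(s["pixels"][v-30:v+30,u-40:u+40],None,fx=k,fy=k,interpolation=cv2.INTER_CUBIC)
cv2.imwrite("pics/c6.png",np.vstack([z(b,325,225,5),z(a,325,220,5)]))
```

```text
t 14.2 tcp [552.1 -34.  166.1] yaw 165.8 tilt [-0.  0. -1.] J [ -6.  10. 117.  -0.  52. -82.] w 11.6
```

View pics/c6.png

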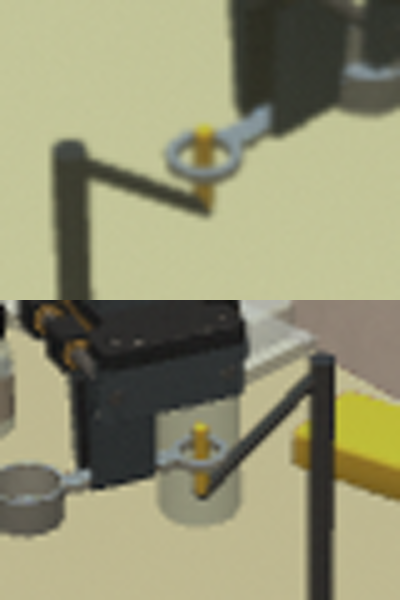

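The peg's yellow tip stands up through the ring in both views. Release.

Call:
{"fn": "drive_tool", "kwargs": {
  "series": [
    [[0, 0, 0, 0], [0, 0, 0, 0], [0, 0, 0, 0], [0, 0, 0, 0], [0, 0, 0, 0], [0, 0, 0, 0], [0, 0, 0, 0], [0, 0, 0, 0]]
  ],
  "gripper": 0
}}

```text
clock: 15.1
ee_pos: [552.2, -34.0, 166.3]
tcp_rot: [[-0.97, 0.245, -0.0], [0.245, 0.97, 0.0], [0.0, -0.0, -1.0]]
contact_force: [0.4, 0.4, 0.4]
width: 72.5
grasp_force: 0.0
```

```bash
python3 -c "
from h import *
plan((480,30,290,166),(496,263,290,166))"
```

```text
t 15.1 tcp [552.2 -34.  166.3] yaw 165.8 tilt [-0.  0. -1.] J [ -6.  10. 117.   0.  52. -82.] w 72.5
(480, 30, 290, 166) -> [  85.6   44.4 -123.7] twist -0.2
(496, 263, 290, 166) -> [ 127.2  274.2 -123.7] twist -0.2
```

Call:
{"fn": "drive_tool", "kwargs": {
  "series": [
    [[0, 0, -20, 0], [0, 0, -50, 0], [0, 0, -90, 0], [0, 0, -124, 0], [20, 25, -124, 0], [40, 65, -124, 0], [60, 105, -124, 0], [70, 140, -124, 0]]
  ]
}}

```text
clock: 15.9
ee_pos: [517.6, 120.6, 290.5]
tcp_rot: [[-0.97, 0.245, 0.0], [0.245, 0.97, 0.0], [-0.0, 0.0, -1.0]]
contact_force: [0.7, -0.2, 0.1]
width: 91.3
grasp_force: 0.0
```

Run:
```python
from h import *
import pickle
plan((496,263,290,166))
st,D=pickle.load(open("d0.pkl","rb"));b=r.snapshot("scene");a=r.snapshot("side");pickle.dump((b,a),open("d7.pkl","wb"))
for n,s in(("scene",b),("side",a)):
    c=cam(s)
    m=(cv2.absdiff(s["pixels"],D[n]["pixels"]).max(2)>25).astype(np.uint8);k,l,q,cc=cv2.connectedComponentsWithStats(m)
    pr=proj(c,[[600,-46,169],[600,-46,160],[600,-46,70],[600,-46,50]]).round().tolist();print(n,"peg foot..",pr)
    print([(q[i].tolist()) for i in range(1,k) if q[i,4]>40])
```

```text
t 15.9 tcp [517.6 120.6 290.5] yaw 165.8 tilt [ 0.  0. -1.] J [ 11.  -0. 115.   0.  66. -65.] w 91.3
(496, 263, 290, 166) -> [ 55.8 132.8   0.6] twist -0.2
scene peg foot.. [[325.0, 233.0], [325.0, 237.0], [325.0, 269.0], [325.0, 275.0]]
[[402, 0, 95, 83, 4325], [494, 0, 31, 56, 1025], [486, 0, 103, 127, 4011], [489, 57, 11, 17, 89], [500, 56, 7, 16, 59], [380, 75, 49, 97, 1928], [426, 118, 56, 11, 254], [483, 124, 11, 24, 154], [418, 135, 25, 12, 55], [245, 224, 51, 21, 421], [312, 236, 20, 47, 455]]
side peg foot.. [[325.0, 227.0], [325.0, 230.0], [326.0, 257.0], [326.0, 263.0]]
[[9, 0, 275, 174, 13648], [31, 59, 41, 36, 1100], [0, 67, 79, 244, 8761], [120, 203, 13, 25, 149], [87, 204, 55, 107, 1501], [322, 222, 13, 44, 256], [50, 226, 52, 51, 586], [326, 322, 56, 18, 478]]
```

The scoop hangs below the peg: the change blobs sit at scene (312..332, 236..283) and side (322..335, 222..266), and the counter spot it came from is empty. On to the cap.

Call:
{"fn": "drive_tool", "kwargs": {
  "series": [
    [[15, 34, 0, 0], [28, 67, 0, 0], [42, 100, 0, 0], [52, 124, 0, 0], [56, 133, 0, 0], [56, 133, 0, 0], [56, 133, 0, 0], [56, 133, 0, 0]]
  ]
}}

```text
clock: 16.8
ee_pos: [497.2, 260.4, 290.3]
tcp_rot: [[-0.969, 0.246, -0.0], [0.246, 0.969, -0.0], [-0.0, -0.0, -1.0]]
contact_force: [-0.5, -0.3, -0.1]
width: 91.2
grasp_force: 0.0
```

```bash
cat > cap.py <<'E'
from h import *
def look(ztop,zmid=None):
    st=r.state();s=r.snapshot("wrist");c=cam(s,st)
    hsv=cv2.cvtColor(s["pixels"],cv2.COLOR_BGR2HSV);m=((hsv[...,0]<8)|(hsv[...,0]>172))&(hsv[...,1]>130)&(hsv[...,2]>60)
    k,l,q,cc=cv2.connectedComponentsWithStats(m.astype(np.uint8));i=1+q[1:,4].argmax();print("red",q[i].tolist(),cc[i].round(1))
    cnt=max(cv2.findContours((l==i).astype(np.uint8),0,2)[0],key=cv2.contourArea);hull=cv2.convexHull(cnt)
    pts=np.array([onz(c,*p[0],ztop)[:2] for p in hull],np.float32)
    print("outline on top plane: x",pts[:,0].min().round(1),pts[:,0].max().round(1),"y",pts[:,1].min().round(1),pts[:,1].max().round(1),"circle",cv2.minEnclosingCircle(pts))
    f=np.zeros(m.shape,np.uint8);cv2.drawContours(f,[hull],-1,255,-1);f=cv2.erode(f,np.ones((3,3)))
    w=(f>0)&(hsv[...,1]<100)&(hsv[...,2]>110)
    k,l,q,cc=cv2.connectedComponentsWithStats(w.astype(np.uint8))
    if k>1:
        j=1+q[1:,4].argmax();ys,xs=np.nonzero(l==j);W=np.array([onz(c,x,y,ztop)[:2] for x,y in zip(xs,ys)],np.float32)
        vx,vy,x0,y0=cv2.fitLine(W,2,0,.01,.01).ravel();print("stripe n",len(W),"mid",(W.min(0)+W.max(0))/2,"ang",np.degrees(np.arctan2(vy,vx)))
    return st,s
E
python3 - <<'E'
from cap import *
plan();st,s=look(190);cv2.imwrite("pics/w8.png",s["pixels"])
E
```

```text
t 16.8 tcp [497.2 260.4 290.3] yaw 165.8 tilt [-0. -0. -1.] J [ 25.   3. 111.  -0.  66. -50.] w 91.2
red [290, 192, 56, 60, 2323] [317.3 222.1]
outline on top plane: x 466.3 517.9 y 239.1 286.5 circle ((492.0472412109375, 263.1651306152344), 25.873876571655273)
stripe n 244 mid [494.858   262.44617] ang 23.832325
```

Call:
{"fn": "drive_tool", "kwargs": {
  "series": [
    [[1, 0.5, 25, 0], [2, 1, 50, 0], [3.3, 1.4, 75, 0], [3.3, 1.4, 95, 0], [3.3, 1.4, 113, 0], [3.3, 1.4, 126, 0], [3.3, 1.4, 133, 0], [3.3, 1.4, 136, 0]]
  ]
}}

```text
clock: 17.65
ee_pos: [494.1, 263.4, 154.0]
tcp_rot: [[-0.969, 0.245, -0.0], [0.245, 0.969, -0.0], [0.0, -0.0, -1.0]]
contact_force: [-0.6, -0.3, 0.3]
width: 91.4
grasp_force: 0.0
```

Run:
```python
from cap import *
plan((494.3,262.6,153,166));look(190);print(r.state()["contact_force"])
```

```text
t 17.65 tcp [494.1 263.4 154. ] yaw 165.8 tilt [-0. -0. -1.] J [ 26.  12. 117.  -0.  51. -50.] w 91.4
(494.3, 262.6, 153, 166) -> [-0.4 -0.8  1. ] twist -0.2
red [265, 238, 98, 87, 5953] [313.4 286.7]
outline on top plane: x 462.2 510.6 y 239.4 287.0 circle ((488.7405700683594, 264.1593322753906), 26.802064895629883)
stripe n 626 mid [493.2213  262.23093] ang 24.483135
[-0.11274637 -0.81641865 -0.12014802]
```

Call:
{"fn": "drive_tool", "kwargs": {
  "series": [
    [[0, -0.7, 0, 0], [0, -0.7, 0, 0], [0, -0.7, 0, 0], [0, -0.7, 0, 0], [0, -0.7, 0, 0], [0, -0.7, 0, 0], [0, -0.7, 0, 0], [0, -0.7, 0, 0]]
  ],
  "gripper": 1
}}

```text
clock: 18.5
ee_pos: [493.8, 262.8, 154.4]
tcp_rot: [[-0.97, 0.245, -0.0], [0.245, 0.97, -0.0], [0.0, -0.0, -1.0]]
contact_force: [-1.9, -4.5, 4.1]
width: 47.2
grasp_force: 30.0
```

Call:
{"fn": "drive_tool", "kwargs": {
  "series": [
    [[0, 0, 1, 0], [0, 0, 2, 0], [0, 0, 3, 0], [0, 0, 4, 0], [0, 0, 5, 0], [0, 0, 5.5, 0], [0, 0, 5.5, 0], [0, 0, 5.5, 0]]
  ]
}}

```text
clock: 19.3
ee_pos: [494.2, 263.0, 149.3]
tcp_rot: [[-0.97, 0.245, 0.001], [0.245, 0.97, -0.0], [-0.001, 0.0, -1.0]]
contact_force: [-2.0, -6.0, 9.7]
width: 47.2
grasp_force: 30.0
```

Call:
{"fn": "drive_tool", "kwargs": {
  "series": [
    [[0, -0.4, 0, -6], [0, -0.4, 0, -12], [0, -0.4, 0, -18], [0, -0.4, 0, -24], [0, -0.4, 0, -30], [0, -0.4, 0, -36], [0, -0.4, 0, -42], [0, -0.4, 0, -48]]
  ]
}}

```text
clock: 20.1
ee_pos: [494.4, 263.3, 149.5]
tcp_rot: [[-0.829, -0.56, 0.001], [-0.56, 0.829, 0.001], [-0.002, 0.0, -1.0]]
contact_force: [-1.9, 0.5, 8.5]
width: 47.5
grasp_force: 30.0
```

Run:
```python
from cap import *
plan();look(185);s=r.state();print(s["contact_force"],s["ft_torque"])
```

```text
t 20.1 tcp [494.4 263.3 149.5] yaw -145.9 tilt [ 0.001  0.001 -1.   ] J [ 26.  12. 117.   0.  51. -98.] w 47.5
red [269, 238, 97, 87, 6046] [317.3 286.1]
outline on top plane: x 464.7 516.2 y 236.8 287.4 circle ((490.2402648925781, 260.7471923828125), 26.821453094482422)
stripe n 622 mid [494.89917 263.79352] ang 72.520775
[-1.44305308 -0.29243494  8.17398503] [-0.06906941  0.24292287 -0.01210418]
```

The stripe has turned 48°, matching the tool, so the cap isn't slipping. Continue to about 90°.

Call:
{"fn": "drive_tool", "kwargs": {
  "series": [
    [[0, 0, 0, -7], [0, 0, 0, -14], [0, 0, 0, -21], [0, 0, 0, -28], [0, 0, 0, -35], [0, 0, 0, -41], [0, 0, 0, -41], [0, 0, 0, -41]]
  ]
}}

```text
clock: 20.95
ee_pos: [494.3, 263.2, 149.4]
tcp_rot: [[-0.262, -0.965, 0.001], [-0.965, 0.262, 0.001], [-0.001, -0.001, -1.0]]
contact_force: [-1.6, 0.1, 9.2]
width: 47.4
grasp_force: 30.0
```

Run:
```python
from cap import *
plan();look(185);s=r.state();print(s["contact_force"],s["ft_torque"])
```

```text
t 20.95 tcp [494.3 263.2 149.4] yaw -105.2 tilt [ 0.001  0.001 -1.   ] J [  26.   12.  117.    0.   51. -139.] w 47.4
red [269, 238, 97, 87, 6038] [317.4 286.2]
outline on top plane: x 470.5 518.8 y 231.4 280.4 circle ((493.5496826171875, 258.1784973144531), 26.804641723632812)
stripe n 621 mid [495.39856 262.88443] ang -66.59564
[-0.7062745  -1.37745226  8.46388026] [-0.00256038  0.4191214   0.09522632]
```

Turned 89°. Lift 85 mm (5 mm of push plus 80 mm).

Call:
{"fn": "drive_tool", "kwargs": {
  "series": [
    [[0, 0, -3, 0], [0, 0, -7, 0], [0, 0, -13, 0], [0, 0, -20, 0], [0, 0, -28, 0], [0, 0, -36, 0], [0, 0, -44, 0], [0, 0, -52, 0]]
  ]
}}

```text
clock: 21.8
ee_pos: [493.8, 262.7, 201.6]
tcp_rot: [[-0.262, -0.965, 0.0], [-0.965, 0.262, 0.0], [-0.0, -0.0, -1.0]]
contact_force: [-0.4, -1.0, -1.2]
width: 47.5
grasp_force: 30.0
```

Call:
{"fn": "drive_tool", "kwargs": {
  "series": [
    [[0, 0, -8, 0], [0, 0, -16, 0], [0, 0, -23, 0], [0, 0, -28, 0], [0, 0, -31, 0], [0, 0, -33, 0], [0, 0, -33, 0], [0, 0, -33, 0]]
  ]
}}

```text
clock: 22.6
ee_pos: [493.7, 262.6, 233.6]
tcp_rot: [[-0.262, -0.965, -0.0], [-0.965, 0.262, -0.0], [0.0, 0.0, -1.0]]
contact_force: [0.2, -0.8, -0.8]
width: 47.1
grasp_force: 30.0
```

Call:
{"fn": "drive_tool", "kwargs": {
  "series": [
    [[0, 0, 0, 0], [0, 0, 0, 0], [0, 0, 0, 0], [0, 0, 0, 0], [0, 0, 0, 0], [0, 0, 0, 0], [0, 0, 0, 0], [0, 0, 0, 0]]
  ]
}}

```text
clock: 23.4
ee_pos: [493.8, 262.6, 233.8]
tcp_rot: [[-0.262, -0.965, -0.0], [-0.965, 0.262, -0.0], [0.0, 0.0, -1.0]]
contact_force: [0.0, -0.8, -0.3]
width: 47.1
grasp_force: 30.0
```

Run:
```python
from cap import *
plan();look(270)
a=r.snapshot("side")["pixels"];b=r.snapshot("scene")["pixels"]
z=lambda i,u,v,w,h:cv2.resize(i[v-h:v+h,u-w:u+w],(400,300),interpolation=cv2.INTER_CUBIC)
cv2.imwrite("pics/c9.png",np.vstack([np.hstack([z(b,315,250,60,45),z(b,485,250,80,60)]),np.hstack([z(a,330,240,60,45),z(a,235,195,80,60)])]))
```

```text
t 23.4 tcp [493.8 262.6 233.8] yaw -105.2 tilt [-0. -0. -1.] J [  26.    6.  114.   -0.   60. -139.] w 47.1
red [268, 237, 98, 88, 6019] [317.4 286.3]
outline on top plane: x 470.1 518.1 y 231.2 279.5 circle ((492.923583984375, 257.1586608886719), 26.847049713134766)
stripe n 625 mid [494.8367  262.06937] ang -66.590485
```

View pics/c9.png

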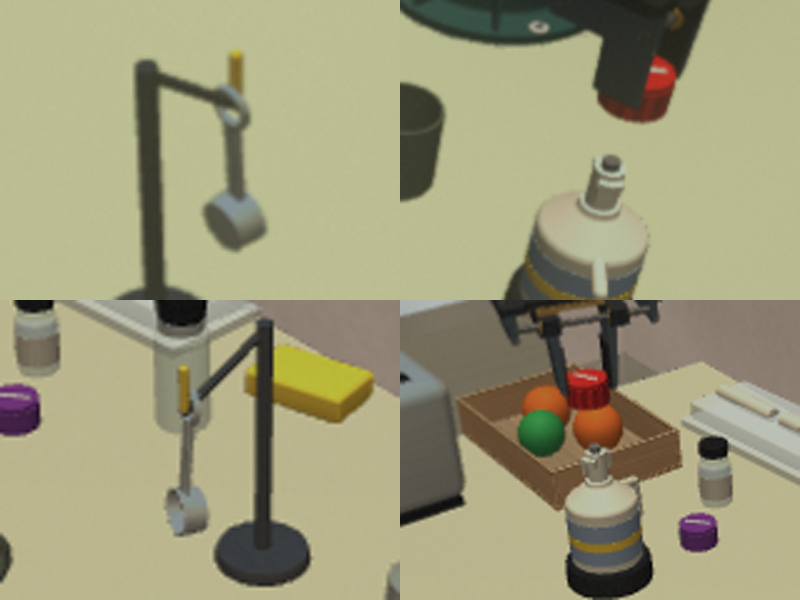

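The scoop hangs by its eye on the peg, with the ring in the V at crop pixel (235,105). The red cap is held upright and still about 8 cm above the bare neck, cap at crop (637,90) over mouth at (607,165).

```bash
python3 -c "
from cell import r
print(r.sign_off())"
```

```text
the job is handed in; nothing more can be done
None
```

The scoop hangs by its eye on the peg, and the red cap is off and held upright and still about 8 cm above the bottle's mouth; I handed the job in at about 23 s, after two failed grasps at the scoop that moved nothing.

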